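Stack the tins in running bond on the plank

ROBOT

A 6-joint arm with a two-finger parallel gripper is mounted at the origin on a cart in front of the work surface, level with it; the furniture and walls round the work are solid. World frame = base frame: x ahead of the robot, y to its left, z up, the work surface at z = 0. Lengths are in m, angles in degrees, forces in N, time in s.
With the tool pointing down it reaches from about 0.25 to 0.775 m from the base axis. Payload 8.9 kg.
Tool frame: the origin (TCP) lies midway between the tips of the shut fingers; the grasp point (between the pads) lies grasp_offset behind it (grasp_offset is the distance from the TCP to the grasp point, in m); z points along the fingers, y is the line along which they close (so a half turn about z gives the same grasp; the last joint's range is limited). The gripper opens to 85 mm and grips with 20 to 120 N. Pads are 22 mm wide; open, the fingers measure 114 mm over their backs; the gripper's body (76 mm by 85 mm) begins 54 mm behind the grasp point. The pads swing forward as they close: fully open they stand 13 mm farther back than shut.
Start: joints at [67.706, 16.656, -8.789, 64.555, 0, 82.019], TCP at [0.13, 0.509, 0.231] pointing down, gripper open.
Joint ranges: [-144.48, 144.48], [-52.06, 99.96], [-74.48, 78.29], [-112.23, 115.85], [-86.99, 84.42], [-180, 180]. Speed limits (degrees/s): [127.2, 127.2, 159.86, 180, 180, 180].

INTERFACE

Orientations are given as [roll, pitch, yaw] about the fixed x, y, z axes, in that order (R = Rz(yaw) Ry(pitch) Rx(roll)).
In Python, from plant import get_obs, get_image, finish_job, find_in, cut_out, mark_of, grasp_offset gives the robot as it stands.
- The arm moves only by the tool servo_tool, never from a script. Its arguments are lists of equal length, an entry for each row: "offset": the shift along the tool's x, y, z in mm, a list of three; "turn": the turn about the tool's z in rad. A call has 1 to 20 rows; each row is the pose to reach, as a shift and turn from the pose commanded when the call began, along the tool's axes at that moment; what a row does not reach only later rows make up. A row lasts 1/12 s, in which the tool goes at most 41.7 mm and 7.16 degrees, less where a joint would pass 70% of its speed; a pose out of reach is approached as far as the arm can. A call with a gripper value outside its range is refused whole. "gripper" is the finger opening in mm, from 0 to 85.4, set as the call begins (left out, the last holds). The fingers move at their own pace and stop on an object; "newtons" is the grip in N (left out, the last holds). Time passes only in rows, so rows that repeat a pose let the fingers close. It gives the time, the measured TCP pose, the force, the opening and the grip force at its end, in the units of the state.
- get_obs(): the state, without advancing time (a new reading comes with each control period).
- get_image(name): name is "side" or "top"; returns a dict with "image" (400x640x3 uint8, blue, green, red), "fx", "fy", "cx", "cy" (pixels), "rvec" (rotation vector, rad) and "tvec" (3), from world to camera coordinates, as OpenCV has them. Camera axes: x right, y down, z forward; pixel columns grow to the right and rows downward; lengths in m; the calibration is good to about 2 mm. A picture is of the moment at which its call begins. There is no depth.
- finish_job(): hands the job in; it is judged then, once.
Trained networks look in a picture, given as the dict that the camera call returned (one of the last four; its "shot" number tells which), for a name from the list of things; names that differ only in an ending like _2 or _b are one class to them, and where a whole thing is asked for, a point or a joint stands for the part that bears it (a point fixed in the world has none). Each returns a list of dicts, best first, with "p" (0 to 1); they miss things now and then, are a little off and sometimes report something else, mostly with a low value. They report only what shows in the picture. A call takes as long as a camera call. They do not tell look-alikes from the thing itself.
- find_in(thing, picture): "rect" ([left, top, right, bottom] in pixels, round what is visible of it).
- cut_out(thing, picture): "pixels" (400x640 bool, what is visible of it) and "rect" ([left, top, right, bottom] in pixels, round what is visible of it).
- mark_of(thing, picture): "pixel" ([row, column] in pixels: a listed point, or the origin of a listed thing).
The state is a dict: "time_s": time; "qpos": joint angles; "joint_vel": joint speeds; "joint_torque": joint torques, N m; "ee_pos": TCP position; "tool_rot": TCP orientation; "ft_force": force on the tool from outside, world axes, zero at the start; "torque": the same for the moment, N m; "finger_gap": finger opening in m; "grip_force": force on a finger pad.
Only numpy, scipy, OpenCV 4.12 (cv2) and the standard library are available. Lean on these libraries where they do the work, as an engineer would, in place of code of your own. Each camera call takes 0.05 s, during which the arm holds its last target. There are 200 camera calls.

TASK

Stack the tins on the wooden plank the way bricks are laid. First lay the blue and the yellow tin flat along the plank's middle line, end to end with only a small gap or none, the joint at the middle of the plank and the blue tin at the end with the dark steel band; then lay the red tin flat on top, lengthwise and centred over the joint so that it rests half on each, and last stand the tomato tin upright in the middle of the red one. Leave the garlic, mushroom, tea light, cup and lemon where they are.

Things in the scene. Friction and masses are not known exactly. Their poses are not given: they have to be found in the camera images.
- blue_tin: flat fish tin with a plain blue card on its lid (the three differ only in colour). 63 mm wide (its x), 105 mm long (its y) at the rim, sides leaning slightly in to the foot; flat top 27.5 mm above the foot; 0.15 kg. Origin: centre of the underside, z up. Grasp across the width at mid-length. Starts flat on the worktop, its length within 15 degrees of left-right
- yellow_tin: flat fish tin with a plain yellow card on its lid (the three differ only in colour). 63 mm wide (its x), 105 mm long (its y) at the rim, sides leaning slightly in to the foot; flat top 27.5 mm above the foot; 0.15 kg. Origin: centre of the underside, z up. Grasp across the width at mid-length. Starts flat on the worktop, its length within 15 degrees of left-right
- red_tin: flat fish tin with a plain red card on its lid (the three differ only in colour). 63 mm wide (its x), 105 mm long (its y) at the rim, sides leaning slightly in to the foot; flat top 27.5 mm above the foot; 0.15 kg. Origin: centre of the underside, z up. Grasp across the width at mid-length. Starts flat on the worktop, its length within 15 degrees of left-right
- tomato_tin: upright round food tin with a red and cream printed wrapper and a gold-coloured lid, 57 mm diameter, 72 mm high, 0.18 kg. Origin: centre of the underside, z up
- plank: narrow pale wooden serving plank, fixed to the worktop, 236 mm long (its x), 84 mm wide (its y), 14 mm thick, flat on top. Origin: centre of the underside, z up. Its +x end is the one with a 20 mm wide dark grey steel band across the top; it may point any way. Overhead, a wall cupboard (from z about 0.45, beyond x about 0.6) and a hood at the back left
- garlic: bystander: pinkish garlic bulb, 53 mm across and high; leave it. Origin: centre of the underside
- mushroom: bystander: pale mushroom, 50 mm across, 45 mm high; leave it. Origin: centre of the underside
- tea_light: bystander: small tea light in a metal cup, 38 mm across, 15 mm high; leave it. Origin: centre of the underside
- espresso_cup: bystander: small white cup with a handle, 62 x 88 mm, 50 mm high; leave it. Origin: under the middle of its extents
- lemon: bystander: yellow lemon lying down, 71 x 53 mm, 51 mm high; leave it. Origin: underside of the lemon as it lies at the start
Things that resemble listed ones, but are neither listed nor needed, are in the scene too. What is shaped like the tomato_tin but purple is not meant.

How it is judged (in metres and radians):
On the way, in this order (a step that is already met when the one before it is completed fails the run):
1. the blue and yellow tins lie end to end on the plank, blue at the banded end, both released (x of blue_tin in the frame of plank between 0.0425 and 0.0665 m and y of blue_tin in the frame of plank between -0.012 and 0.012 m and z of blue_tin in the frame of plank between 0.008 and 0.02 m and angle between the y axis of each of blue_tin, yellow_tin and the x axis of plank, either way round below 0.15 rad and angle between each of blue_tin, yellow_tin's own z axis and vertical below 0.1 rad and x of yellow_tin in the frame of plank between -0.0665 and -0.0425 m and y of yellow_tin in the frame of plank between -0.012 and 0.012 m and z of yellow_tin in the frame of plank between 0.008 and 0.02 m and horizontal distance between blue_tin and yellow_tin below 0.122 m and contact force between the fingers and blue_tin below 0.05 N and contact force between the fingers and yellow_tin below 0.05 N), for 0.2 s.
2. the red tin bridges their joint, released (x of blue_tin in the frame of plank between 0.0425 and 0.0665 m and y of blue_tin in the frame of plank between -0.012 and 0.012 m and z of blue_tin in the frame of plank between 0.008 and 0.02 m and angle between the y axis of each of blue_tin, yellow_tin, red_tin and the x axis of plank, either way round below 0.15 rad and angle between each of blue_tin, yellow_tin, red_tin's own z axis and vertical below 0.1 rad and x of yellow_tin in the frame of plank between -0.0665 and -0.0425 m and y of yellow_tin in the frame of plank between -0.012 and 0.012 m and z of yellow_tin in the frame of plank between 0.008 and 0.02 m and horizontal distance between blue_tin and yellow_tin below 0.122 m and x of red_tin in the frame of plank between -0.015 and 0.015 m and y of red_tin in the frame of plank between -0.015 and 0.015 m and z of red_tin in the frame of plank between 0.0355 and 0.0475 m and contact force between the fingers and red_tin below 0.05 N), for 0.2 s.
3. the tomato tin stands on the red tin (x of blue_tin in the frame of plank between 0.0425 and 0.0665 m and y of blue_tin in the frame of plank between -0.012 and 0.012 m and z of blue_tin in the frame of plank between 0.008 and 0.02 m and angle between the y axis of each of blue_tin, yellow_tin, red_tin and the x axis of plank, either way round below 0.15 rad and angle between each of blue_tin, yellow_tin, red_tin, tomato_tin's own z axis and vertical below 0.1 rad and x of yellow_tin in the frame of plank between -0.0665 and -0.0425 m and y of yellow_tin in the frame of plank between -0.012 and 0.012 m and z of yellow_tin in the frame of plank between 0.008 and 0.02 m and horizontal distance between blue_tin and yellow_tin below 0.122 m and x of red_tin in the frame of plank between -0.015 and 0.015 m and y of red_tin in the frame of plank between -0.015 and 0.015 m and z of red_tin in the frame of plank between 0.0355 and 0.0475 m and horizontal distance between tomato_tin and red_tin below 0.012 m and z of tomato_tin in the frame of plank between 0.061 and 0.077 m), for 0.2 s.
At the end, for the whole second after the job is handed in: Blue and yellow lie flat, 54.5 mm either side of the plank's middle (blue at the band), within 12 mm, centres under 122 mm apart; red flat on both, within 15 mm of the middle; all lengthwise within 0.15 rad; tomato tin upright within 12 mm of red's centre; at rest (all of step 3 and linear speed of each of blue_tin, yellow_tin, red_tin, tomato_tin below 0.02 m/s); the robot touches nothing.
It fails at once if the garlic is moved by more than 3 cm (distance of garlic from where it was at the start of the episode above 0.03 m).
It fails at once if the mushroom is moved by more than 3 cm (distance of mushroom from where it was at the start of the episode above 0.03 m).
It fails at once if the tea light is moved by more than 3 cm (distance of tea_light from where it was at the start of the episode above 0.03 m).
It fails at once if the espresso cup is moved by more than 3 cm (distance of espresso_cup from where it was at the start of the episode above 0.03 m).
It fails at once if the lemon is moved by more than 3 cm (distance of lemon from where it was at the start of the episode above 0.03 m).
It also fails if it takes over 109 s, if anything falls off the work surface, if the arm or the gripper's body presses on something with over 40 N, if the wrist force passes 120 N, or if a joint passes its speed limit or range.

## Working session

There is one attempt and no reset: what is moved stays moved. The work goes in short steps, Python scripts to look and compute and a tool call to move; the robot and the scene stay as the last step left them, time stands still between calls to the robot, and variables do not carry over. Pictures are saved under pics/ and viewed, at most 14 in all, crops included, and the job is handed in when it is done.

Besides the shell and the picture viewer there is one more tool, called after "Call:" in YAML: its name, and indented under it one key for each argument. servo_tool: Moves the arm, as the interface text tells. Its arguments: {"type":"object","properties":{"offset":{"type":"array","items":{"type":"array","items":{"type":"number"}}},"turn":{"type":"array","items":{"type":"number"}},"gripper":{"type":"number"},"newtons":{"type":"number"}},"required":["offset","turn"]}

```bash
mkdir -p pics; cat > h.py <<'E'
import numpy as np, cv2
from plant import *
def ray(im,px,z):
    R=cv2.Rodrigues(np.array(im["rvec"],float))[0]; t=np.array(im["tvec"],float).ravel()
    K=np.array([[im["fx"],0,im["cx"]],[0,im["fy"],im["cy"]],[0,0,1]])
    px=np.atleast_2d(np.array(px,float)); d=(np.linalg.inv(K)@np.c_[px,np.ones(len(px))].T).T@R
    c=-R.T@t; return c+d*((z-c[2])/d[:,2])[:,None]
def cut(thing,im,z):
    out=[]
    for r in cut_out(thing,im)[:3]:
        cs,_=cv2.findContours(r["pixels"].astype(np.uint8),cv2.RETR_EXTERNAL,cv2.CHAIN_APPROX_NONE)
        c=max(cs,key=cv2.contourArea)[:,0]
        w=ray(im,c,z)[:,:2]; m=cv2.minAreaRect((w*1000).astype(np.float32))
        ctr,(a,b),_=m; bp=cv2.boxPoints(m); e=max([bp[1]-bp[0],bp[2]-bp[1]],key=np.linalg.norm)
        out.append((round(float(r["p"]),2),[int(v) for v in r["rect"]],np.round(ctr,1),(round(a,1),round(b,1)),round(np.degrees(np.arctan2(e[1],e[0]))%180,1)))
    return out
E
python3 - <<'E'
from h import *
for n in("top","side"):
    im=get_image(n); cv2.imwrite(f"pics/{n}0.png",im["image"])
    R=cv2.Rodrigues(np.array(im["rvec"],float))[0]; print(n,-R.T@np.array(im["tvec"]).ravel(),R[2])
    for t,z in dict(blue_tin=.0275,yellow_tin=.0275,red_tin=.0275,tomato_tin=.072,plank=.014,garlic=.02,mushroom=.02,tea_light=.015,espresso_cup=.05,lemon=.025).items():
        print(t)
        for o in cut(t,im,z): print("  ",*o)
o=get_obs();print(grasp_offset,o["ee_pos"],o["tool_rot"],o["finger_gap"],o["time_s"])
E
```

```text
top [0.3459811  0.03054151 1.16292231] [ 0.15770951 -0.00367152 -0.98747872]
blue_tin
   0.91 [178, 249, 222, 277] [365.1 305.9] (62.1, 102.5) 91.1
yellow_tin
   0.84 [421, 244, 466, 274] [ 383.7 -256.9] (62.3, 105.7) 96.7
red_tin
   0.62 [185, 190, 230, 219] [501.6 294.1] (107.1, 64.5) 83.0
tomato_tin
   0.84 [374, 192, 405, 220] [ 496.8 -130. ] (54.4, 68.7) 135.6
   0.69 [425, 191, 459, 219] [ 500.3 -247.3] (54.5, 72.8) 117.6
plank
   0.67 [247, 191, 350, 249] [473.5  78.9] (86.0, 238.1) 106.8
garlic
   0.89 [243, 265, 266, 290] [334.4 174.7] (50.6, 48.8) 2.1
   0.38 [231, 129, 262, 157] [655.  206.3] (65.1, 82.5) 91.2
mushroom
   0.79 [380, 144, 399, 166] [ 629.8 -136.8] (50.1, 48.6) 0.0
tea_light
   0.66 [380, 256, 395, 274] [ 362.3 -128.6] (34.8, 35.5) 91.1
espresso_cup
   0.9 [230, 130, 265, 154] [648.1 199.3] (61.0, 80.4) 91.2
lemon
   0.81 [303, 119, 330, 148] [682.2  42.5] (60.3, 51.1) 1.2
side [0.08468057 0.9907408  0.53380586] [ 0.36952013 -0.82383216 -0.42983188]
blue_tin
   0.9 [300, 273, 352, 321] [357.4 323.8] (131.8, 72.2) 87.4
yellow_tin
   0.81 [389, 173, 420, 194] [ 374.3 -222. ] (62.3, 153.1) 97.6
red_tin
   0.86 [233, 256, 284, 296] [489. 313.] (127.6, 80.9) 81.5
tomato_tin
   0.84 [337, 163, 361, 202] [467.6 -56.7] (56.6, 208.5) 110.3
plank
   0.9 [290, 205, 343, 264] [466.2  91.6] (86.3, 253.1) 106.2
garlic
   0.67 [357, 247, 381, 270] [333.8 168.3] (49.5, 97.0) 110.5
mushroom
   0.6 [291, 172, 315, 190] [ 627.6 -144. ] (48.1, 124.7) 116.8
tea_light
   0.5 [389, 200, 403, 212] [ 356.5 -111.1] (35.4, 64.7) 105.6
espresso_cup
   0.74 [207, 218, 235, 248] [625.4 239.8] (58.4, 141.2) 125.6
lemon
   0.93 [231, 188, 264, 209] [677.1  43.7] (68.6, 113.3) 117.8
   0.37 [290, 169, 315, 187] [ 622.3 -133. ] (47.6, 123.5) 116.8
0.0187 [0.1297719  0.50871496 0.23130251] [ 1.79998881e+02 -6.46039774e-04  1.65688614e+02] 0.08542499519081892 1.1
```

```bash
ls pics
```

```text
side0.png
top0.png
```

```bash
python3 - <<'E'
import cv2
a=cv2.imread("pics/top0.png")[100:310,150:490]; cv2.imwrite("pics/t1.png",cv2.resize(a,None,fx=2.3,fy=2.3,interpolation=3))
E
```

```text
(no output)
```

View pics/t1.png

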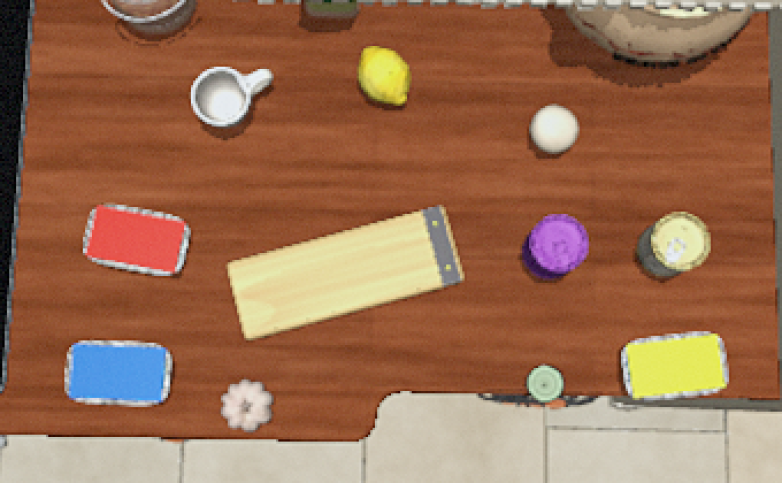

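View pics/side0.png

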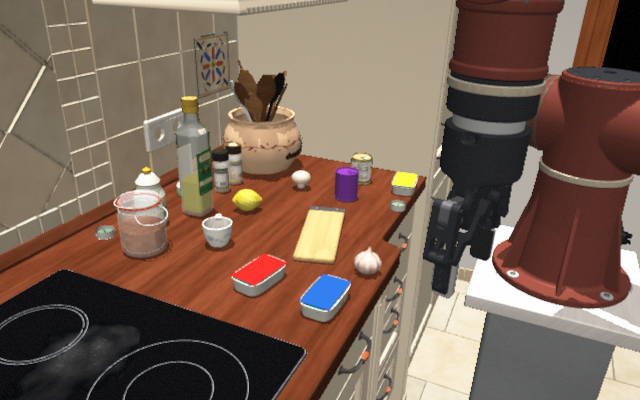

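Top view: blue at (200,263), red at (208,205), yellow at (444,259), the gold-lidded tin at (445,205), and its purple look-alike at (390,206). The plank's steel band is at its right (-y) end, (341,207).

```bash
cat >> h.py <<'E'
from scipy.spatial.transform import Rotation as Ro
def go(*wps):
    "each wp x,y,z (mm), yaw (deg); start from measured pose -> offset mm, turn rad; rows needed"
    o=get_obs(); p=np.array(o["ee_pos"])*1000; Rm=Ro.from_euler("xyz",o["tool_rot"],degrees=True).as_matrix()
    yaw=o["tool_rot"][2]; prev=np.zeros(3); pt=0
    print("at",np.round(p,1),np.round(o["tool_rot"],2),"t",round(o["time_s"],1))
    for x,y,z,w in wps:
        off=Rm.T@(np.array([x,y,z])-p); d=(w-yaw+180)%360-180; t=-np.radians(d)
        print(np.round(off,1).tolist(),round(t,3),"rows",round(max(np.linalg.norm(off-prev)/41.7,abs(t-pt)/.125),1)); prev=off;pt=t
E
python3 - <<'E'
from h import *
im=get_image("top")
print("tom",ray(im,[445.7,204.8],.072)); 
for m in mark_of("tomato_tin",im)[:3]: print(m["p"],m["pixel"],ray(im,m["pixel"][::-1],0))
for t in("blue_tin","yellow_tin","red_tin","plank"):
    for m in mark_of(t,im)[:1]: print(t,m["p"],ray(im,m["pixel"][::-1],0))
a=get_image("side")["image"][140:220,320:440]; cv2.imwrite("pics/s1.png",cv2.resize(a,None,fx=6,fy=6,interpolation=3))
go((365,306,110,91.1),(365,306,-3,91.1))
E
```

```text
tom [[ 0.50313344 -0.25583688  0.072     ]]
0.77 [207.5, 435.9] [[ 0.50640076 -0.25079377  0.        ]]
0.56 [209.9, 387.2] [[ 0.49810715 -0.1325769   0.        ]]
blue_tin 0.81 [[0.36199839 0.30813094 0.        ]]
yellow_tin 0.69 [[ 0.38308986 -0.2565174   0.        ]]
red_tin 0.93 [[0.50041785 0.30126956 0.        ]]
plank 0.91 [[0.47499978 0.06907258 0.        ]]
at [129.8 508.7 231.3] [180.    -0.   165.69] t 1.4
[-278.0, -138.3, 121.3] 1.302 rows 10.4
[-278.0, -138.3, 234.3] 1.302 rows 2.7
```

View pics/s1.png

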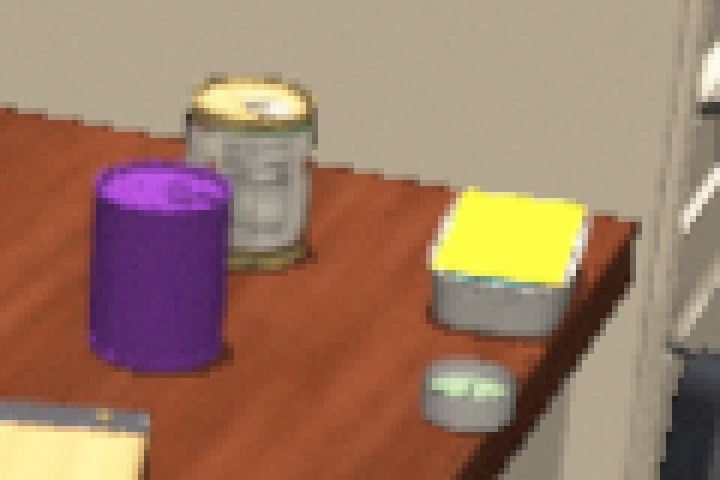

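The tin behind the purple one (gold lid, printed wrapper) is the tomato tin. I'll go to the blue tin.

Call:
servo_tool:
  offset:
    - [-278,-138.3,121]
    - [-278,-138.3,121]
    - [-278,-138.3,121]
    - [-278,-138.3,121]
    - [-278,-138.3,121]
    - [-278,-138.3,121]
    - [-278,-138.3,121]
    - [-278,-138.3,121]
    - [-278,-138.3,121]
    - [-278,-138.3,121]
    - [-278,-138.3,121]
    - [-278,-138.3,121]
    - [-278,-138.3,121]
    - [-278,-138.3,121]
    - [-278,-138.3,121]
  turn: [1.302,1.302,1.302,1.302,1.302,1.302,1.302,1.302,1.302,1.302,1.302,1.302,1.302,1.302,1.302]
  gripper: 85
  newtons: 40

```text
time_s: 2.7
ee_pos: [0.3649, 0.3062, 0.1104]
tool_rot: [180.0, -0.0, 91.2]
ft_force: [-0.1, 0.9, -0.7]
finger_gap: 0.085
grip_force: 0.0
```

```bash
python3 - <<'E'
from h import *
im=get_image("top"); cv2.imwrite("pics/t2.png",cv2.resize(im["image"][150:310,150:390],None,fx=3.3,fy=3.3,interpolation=3))
print(ray(im,[300.2,217.8],.014),ray(im,[209.1,204.3],.0275),ray(im,[201.5,262],.0275))
go((365,306,30,91.1),(365,306,-3,91.1))
E
```

```text
[[0.47303683 0.07694134 0.014     ]] [[0.4992016  0.29240815 0.0275    ]] [[0.36390023 0.30239576 0.0275    ]]
at [364.9 306.2 110.4] [ 1.7999e+02 -1.0000e-02  9.1180e+01] t 2.8
[-0.2, 0.1, 80.4] 0.001 rows 1.9
[-0.2, 0.1, 113.4] 0.001 rows 0.8
```

View pics/t2.png

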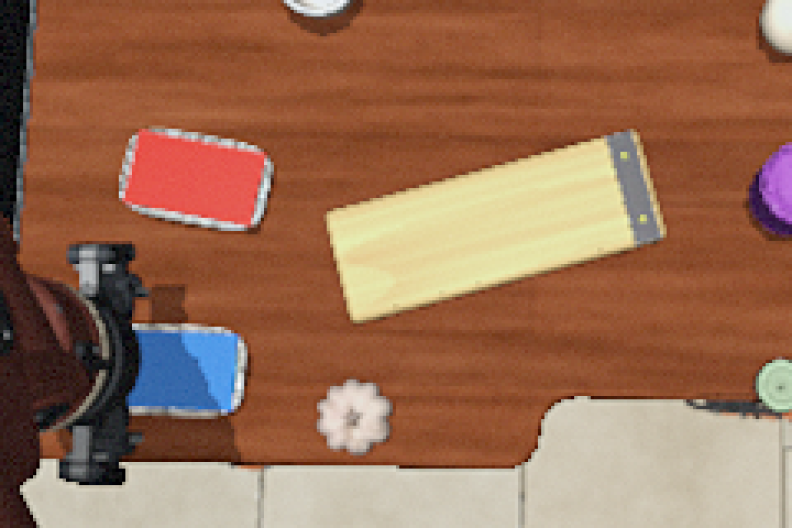

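The gripper at (100,365) stands over the blue tin, shifted only by parallax. The plank outline is clean, centred at about (473, 78) mm. I'll descend and then grip.

Call:
servo_tool:
  offset:
    - [0,0,40]
    - [0,0,75]
    - [0,0,100]
    - [0,0,113]
    - [0,0,113]
    - [0,0,113]
    - [0,0,113]
  turn: [0,0,0,0,0,0,0]

```text
time_s: 3.33
ee_pos: [0.3656, 0.3065, -0.0018]
tool_rot: [179.9, -0.0, 91.1]
ft_force: [0.3, -0.3, -0.0]
finger_gap: 0.0849
grip_force: 0.0
```

Call:
servo_tool:
  offset:
    - [0,0,0]
    - [0,0,0]
    - [0,0,0]
    - [0,0,0]
    - [0,0,0]
    - [0,0,0]
    - [0,0,0]
    - [0,0,0]
    - [0,0,0]
    - [0,0,0]
  turn: [0,0,0,0,0,0,0,0,0,0]
  gripper: 50
  newtons: 40

```text
time_s: 4.17
ee_pos: [0.3657, 0.3065, -0.0012]
tool_rot: [179.9, -0.1, 91.1]
ft_force: [-2.8, -1.2, 12.9]
finger_gap: 0.0591
grip_force: 39.9
```

Call:
servo_tool:
  offset:
    - [0,0,-35]
    - [0,0,-70]
    - [0,0,-100]
    - [0,0,-100]
    - [0,0,-100]
  turn: [0,0,0,0,0]

```text
time_s: 4.58
ee_pos: [0.3663, 0.3068, 0.0992]
tool_rot: [179.8, -0.1, 91.1]
ft_force: [-0.2, 0.2, -2.7]
finger_gap: 0.0587
grip_force: 44.3
```

```bash
python3 - <<'E'
from h import *
im=get_image("top");print(cut("blue_tin",im,.127),mark_of("blue_tin",im)[:1] and ray(im,mark_of("blue_tin",im)[0]["pixel"][::-1],.1))
print(cut("plank",im,.014))
go((489,26,99,106.8))
E
```

```text
[(0.57, [188, 245, 215, 274], array([367.8, 276.3]), (60.9, 48.2), np.float32(1.1))] [[0.3618677  0.30819043 0.1       ]]
[(0.74, [250, 188, 349, 245], array([473.5,  79.3]), (86.3, 237.0), np.float32(106.5)), (0.68, [377, 256, 394, 273], array([ 362.3, -128.8]), (35.0, 35.3), np.float32(90.1))]
at [364.1 305.4  96.1] [-1.7988e+02  7.0000e-02  9.1090e+01] t 4.8
[-281.7, 119.6, -2.8] -0.274 rows 7.3
```

Call:
servo_tool:
  offset:
    - [-281,119,0]
    - [-281,119,0]
    - [-281,119,0]
    - [-281,119,0]
    - [-281,119,0]
    - [-281,119,0]
    - [-281,119,0]
    - [-281,119,0]
    - [-281,119,0]
    - [-281,119,0]
    - [-281,119,0]
    - [-281,119,0]
  turn: [-0.274,-0.274,-0.274,-0.274,-0.274,-0.274,-0.274,-0.274,-0.274,-0.274,-0.274,-0.274]

```text
time_s: 5.83
ee_pos: [0.4883, 0.0283, 0.0967]
tool_rot: [-179.9, -0.1, 106.8]
ft_force: [-0.0, 0.9, -1.5]
finger_gap: 0.0591
grip_force: 44.3
```

Call:
servo_tool:
  offset:
    - [0,0,30]
    - [0,0,55]
    - [0,0,75]
    - [0,0,80]
    - [0,0,82]
    - [0,0,84]
    - [0,0,85]
    - [0,0,85]
    - [0,0,85]
  turn: [0,0,0,0,0,0,0,0,0]

```text
time_s: 6.58
ee_pos: [0.49, 0.0273, 0.0131]
tool_rot: [179.9, 0.0, 106.8]
ft_force: [0.1, -0.4, -1.0]
finger_gap: 0.059
grip_force: 44.3
```

```bash
python3 - <<'E'
from h import *
go((489,26,12,106.8)); go((489,26,12,106.8))
E
```

```text
at [490.   27.3  13.1] [1.7992e+02 3.0000e-02 1.0680e+02] t 6.6
[-1.0, -1.3, 1.1] -0.0 rows 0.0
at [490.   27.3  13.1] [1.7992e+02 3.0000e-02 1.0680e+02] t 6.6
[-1.0, -1.3, 1.1] -0.0 rows 0.0
```

Call:
servo_tool:
  offset:
    - [0,0,1]
    - [0,0,2]
    - [0,0,2]
    - [0,0,2]
  turn: [0,0,0,0]

```text
time_s: 6.92
ee_pos: [0.4901, 0.0273, 0.0127]
tool_rot: [179.9, 0.0, 106.8]
ft_force: [-9.0, 1.1, 30.6]
finger_gap: 0.0589
grip_force: 46.5
```

Call:
servo_tool:
  offset:
    - [0,0,0]
    - [0,0,0]
    - [0,0,0]
    - [0,0,0]
    - [0,0,0]
    - [0,0,0]
    - [0,0,-30]
    - [0,0,-60]
    - [0,0,-100]
    - [0,0,-100]
    - [0,0,-100]
  turn: [0,0,0,0,0,0,0,0,0,0,0]
  gripper: 80

```text
time_s: 7.83
ee_pos: [0.491, 0.0271, 0.1122]
tool_rot: [179.8, 0.1, 106.8]
ft_force: [-0.2, -0.3, -0.2]
finger_gap: 0.0802
grip_force: 0.0
```

```bash
python3 - <<'E'
from h import *
im=get_image("top");print(cut("yellow_tin",im,.0275),cut("blue_tin",im,.0415))
go((384,-257,110,96.7),(384,-257,-3,96.7))
E
```

```text
[(0.9, [422, 244, 465, 271], array([ 383.5, -257.7]), (63.0, 108.0), np.float32(97.4))] []
at [488.4  27.3 109.3] [-1.7990e+02 -4.0000e-02  1.0679e+02] t 8.0
[-242.1, -182.1, -0.6] 0.176 rows 7.3
[-242.1, -181.9, 112.4] 0.176 rows 2.7
```

Call:
servo_tool:
  offset:
    - [-242,-182,0]
    - [-242,-182,0]
    - [-242,-182,0]
    - [-242,-182,0]
    - [-242,-182,0]
    - [-242,-182,0]
    - [-242,-182,0]
    - [-242,-182,0]
    - [-242,-182,0]
    - [-242,-182,0]
    - [-242,-182,30]
    - [-242,-182,65]
    - [-242,-182,95]
    - [-242,-182,112]
    - [-242,-182,112]
    - [-242,-182,112]
    - [-242,-182,112]
  turn: [0.17,0.17,0.17,0.17,0.17,0.17,0.17,0.17,0.17,0.17,0.17,0.17,0.17,0.17,0.17,0.17,0.17]
  gripper: 85

```text
time_s: 9.4
ee_pos: [0.3857, -0.2564, -0.0009]
tool_rot: [180.0, 0.0, 97.1]
ft_force: [0.5, -0.1, 0.6]
finger_gap: 0.0852
grip_force: 0.0
```

Call:
servo_tool:
  offset:
    - [0,0,0]
    - [0,0,0]
    - [0,0,0]
    - [0,0,0]
    - [0,0,0]
    - [0,0,0]
    - [0,0,0]
    - [0,0,0]
    - [0,0,0]
    - [0,0,0]
  turn: [0,0,0,0,0,0,0,0,0,0]
  gripper: 50
  newtons: 40

```text
time_s: 10.23
ee_pos: [0.3855, -0.2574, -0.0003]
tool_rot: [179.9, 0.1, 97.0]
ft_force: [-2.2, 2.9, 13.1]
finger_gap: 0.0591
grip_force: 40.1
```

Call:
servo_tool:
  offset:
    - [0,0,-35]
    - [0,0,-70]
    - [0,0,-100]
    - [0,0,-110]
    - [0,0,-110]
    - [0,0,-110]
  turn: [0,0,0,0,0,0]

```text
time_s: 10.73
ee_pos: [0.3852, -0.2572, 0.1088]
tool_rot: [179.9, 0.1, 97.0]
ft_force: [-0.2, 0.6, -1.5]
finger_gap: 0.0592
grip_force: 44.2
```

```bash
python3 - <<'E'
from h import *
im=get_image("top");cv2.imwrite("pics/t3.png",cv2.resize(im["image"][150:310,240:480],None,fx=3.3,fy=3.3,interpolation=3))
print(cut("yellow_tin",im,.138),cut("blue_tin",im,.0415),cut("plank",im,.014))
go((457.7,131,110,106.6))
E
```

```text
[(0.97, [430, 242, 453, 270], array([ 383.7, -225.8]), (60.6, 45.9), np.float32(1.1))] [(0.84, [298, 195, 343, 223], array([490.7,  26.9]), (62.5, 104.2), np.float32(104.7))] [(0.79, [250, 193, 348, 244], array([473.3,  79.2]), (84.1, 234.5), np.float32(106.1)), (0.49, [425, 194, 461, 219], array([ 509.5, -261.7]), (57.5, 76.8), np.float32(117.3))]
at [ 384.1 -256.3  107.1] [-1.7991e+02 -1.0000e-01  9.7040e+01] t 10.9
[375.3, 120.5, -2.4] -0.167 rows 9.5
```

View pics/t3.png

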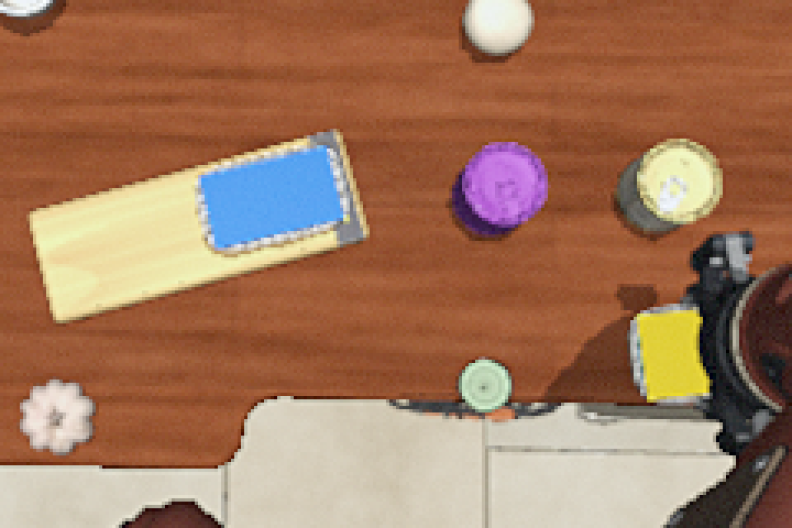

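Call:
servo_tool:
  offset:
    - [375,121,0]
    - [375,121,0]
    - [375,121,0]
    - [375,121,0]
    - [375,121,0]
    - [375,121,0]
    - [375,121,0]
    - [375,121,0]
    - [375,121,0]
    - [375,121,0]
    - [375,121,0]
    - [375,121,0]
    - [375,121,0]
    - [375,121,0]
  turn: [-0.16,-0.16,-0.16,-0.16,-0.16,-0.16,-0.16,-0.16,-0.16,-0.16,-0.16,-0.16,-0.16,-0.16]

```text
time_s: 12.1
ee_pos: [0.4585, 0.1291, 0.1078]
tool_rot: [-179.9, 0.0, 106.1]
ft_force: [0.4, 0.0, -1.2]
finger_gap: 0.0587
grip_force: 44.2
```

Call:
servo_tool:
  offset:
    - [0,0,35]
    - [0,0,65]
    - [0,0,85]
    - [0,0,92]
    - [0,0,94]
    - [0,0,95]
    - [0,0,95]
    - [0,0,95]
  turn: [0,0,0,0,0,0,0,0]

```text
time_s: 12.77
ee_pos: [0.4594, 0.1294, 0.014]
tool_rot: [180.0, 0.0, 106.1]
ft_force: [-0.5, 0.7, -1.4]
finger_gap: 0.059
grip_force: 44.3
```

Call:
servo_tool:
  offset:
    - [0,0,1]
    - [0,0,1.5]
    - [0,0,1.5]
    - [0,0,1.5]
  turn: [0,0,0,0]

```text
time_s: 13.1
ee_pos: [0.4599, 0.1295, 0.0136]
tool_rot: [179.9, 0.1, 106.2]
ft_force: [-4.4, -2.3, 23.0]
finger_gap: 0.059
grip_force: 46.1
```

Call:
servo_tool:
  offset:
    - [0,0,0]
    - [0,0,0]
    - [0,0,0]
    - [0,0,0]
    - [0,0,0]
    - [0,0,0]
    - [0,0,-30]
    - [0,0,-60]
    - [0,0,-95]
    - [0,0,-95]
    - [0,0,-95]
  turn: [0,0,0,0,0,0,0,0,0,0,0]
  gripper: 80

```text
time_s: 14.02
ee_pos: [0.4606, 0.1303, 0.1085]
tool_rot: [179.8, 0.0, 106.2]
ft_force: [0.3, 0.0, -0.9]
finger_gap: 0.0801
grip_force: 0.0
```

```bash
python3 - <<'E'
from h import *
im=get_image("top");print(cut("red_tin",im,.0275),cut("blue_tin",im,.0415))
go((500.8,293.5,108,83))
E
```

```text
[(0.53, [185, 196, 191, 212], array([502.3, 343.6]), (40.6, 7.1), np.float32(3.6))] [(0.85, [295, 194, 344, 224], array([491.8,  27.5]), (62.7, 106.1), np.float32(105.2))]
at [458.2 129.9 105.9] [-1.7991e+02 -2.0000e-02  1.0622e+02] t 14.2
[145.1, 86.6, -2.2] 0.405 rows 4.1
```

Call:
servo_tool:
  offset:
    - [145,86.5,0]
    - [145,86.5,0]
    - [145,86.5,0]
    - [145,86.5,0]
    - [145,86.5,0]
    - [145,86.5,0]
    - [145,86.5,0]
    - [145,86.5,30]
    - [145,86.5,65]
    - [145,86.5,95]
    - [145,86.5,108.5]
    - [145,86.5,108.5]
    - [145,86.5,108.5]
    - [145,86.5,108.5]
  turn: [0.4,0.4,0.4,0.4,0.4,0.4,0.4,0.4,0.4,0.4,0.4,0.4,0.4,0.4]
  gripper: 85

```text
time_s: 15.33
ee_pos: [0.5022, 0.2928, -0.0007]
tool_rot: [180.0, -0.0, 83.3]
ft_force: [0.3, -0.2, -0.4]
finger_gap: 0.0852
grip_force: 0.0
```

Call:
servo_tool:
  offset:
    - [0,0,0]
    - [0,0,0]
    - [0,0,0]
    - [0,0,0]
    - [0,0,0]
    - [0,0,0]
    - [0,0,0]
    - [0,0,0]
    - [0,0,0]
    - [0,0,0]
  turn: [0,0,0,0,0,0,0,0,0,0]
  gripper: 50
  newtons: 40

```text
time_s: 16.17
ee_pos: [0.5022, 0.2936, 0.0]
tool_rot: [179.9, -0.0, 83.3]
ft_force: [-2.1, -2.8, 11.2]
finger_gap: 0.059
grip_force: 40.7
```

Call:
servo_tool:
  offset:
    - [0,0,-35]
    - [0,0,-70]
    - [0,0,-100]
    - [0,0,-130]
    - [0,0,-130]
    - [0,0,-130]
  turn: [0,0,0,0,0,0]

```text
time_s: 16.67
ee_pos: [0.5029, 0.294, 0.1305]
tool_rot: [179.8, -0.1, 83.3]
ft_force: [-0.4, 0.4, -2.7]
finger_gap: 0.0592
grip_force: 44.3
```

```bash
python3 - <<'E'
from h import *
im=get_image("top");cv2.imwrite("pics/t4.png",cv2.resize(im["image"][150:310,150:390],None,fx=3.3,fy=3.3,interpolation=3))
print(cut("red_tin",im,.156),cut("blue_tin",im,.0415),cut("yellow_tin",im,.0415))
go((473.8,78.5,128,106.2))
E
```

```text
[(0.71, [197, 181, 220, 211], array([499.5, 265.6]), (49.7, 63.2), np.float32(171.7))] [(0.7, [296, 196, 344, 224], array([491.4,  26.8]), (62.2, 104.2), np.float32(103.4))] [(0.65, [255, 204, 300, 240], array([462.7, 128.6]), (64.1, 104.5), np.float32(105.4))]
at [500.6 293.  126.9] [-1.7987e+02  7.0000e-02  8.3300e+01] t 16.9
[-216.2, -1.5, -0.8] -0.4 rows 5.2
```

View pics/t4.png

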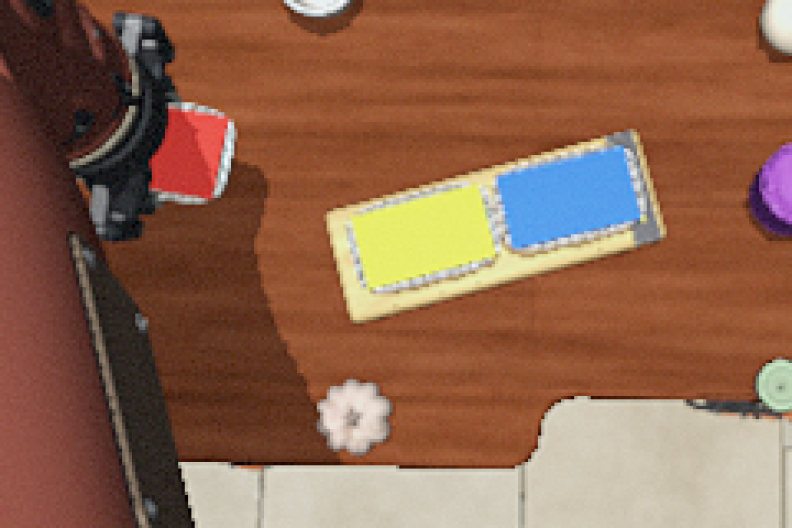

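Yellow at (425,240) and blue at (570,197) lie end to end, lined up on the plank, with blue at the band. I'll lay red next.

Call:
servo_tool:
  offset:
    - [-216,-1,0]
    - [-216,-1,0]
    - [-216,-1,0]
    - [-216,-1,0]
    - [-216,-1,0]
    - [-216,-1,0]
    - [-216,-1,0]
    - [-216,-1,0]
    - [-216,-1,0]
    - [-216,-1,0]
  turn: [-0.395,-0.395,-0.395,-0.395,-0.395,-0.395,-0.395,-0.395,-0.395,-0.395]

```text
time_s: 17.7
ee_pos: [0.4752, 0.0799, 0.1279]
tool_rot: [-180.0, -0.0, 106.0]
ft_force: [0.2, 0.1, -1.4]
finger_gap: 0.0593
grip_force: 44.3
```

Call:
servo_tool:
  offset:
    - [0,0,30]
    - [0,0,55]
    - [0,0,75]
    - [0,0,84]
    - [0,0,86]
    - [0,0,87]
    - [0,0,87]
    - [0,0,87]
  turn: [0,0,0,0,0,0,0,0]

```text
time_s: 18.37
ee_pos: [0.4758, 0.0797, 0.0416]
tool_rot: [180.0, 0.0, 106.0]
ft_force: [-0.3, 0.1, -0.5]
finger_gap: 0.0591
grip_force: 44.1
```

Call:
servo_tool:
  offset:
    - [0,0,0.7]
    - [0,0,1.4]
    - [0,0,1.4]
    - [0,0,1.4]
  turn: [0,0,0,0]

```text
time_s: 18.7
ee_pos: [0.4761, 0.0795, 0.041]
tool_rot: [179.9, -0.0, 106.0]
ft_force: [-2.2, 1.9, 11.0]
finger_gap: 0.059
grip_force: 45.0
```

Call:
servo_tool:
  offset:
    - [0,0,0]
    - [0,0,0]
    - [0,0,0]
    - [0,0,0]
    - [0,0,0]
    - [0,0,0]
    - [0,0,-30]
    - [0,0,-60]
    - [0,0,-95]
    - [0,0,-110]
    - [0,0,-110]
    - [0,0,-110]
  turn: [0,0,0,0,0,0,0,0,0,0,0,0]
  gripper: 80

```text
time_s: 19.7
ee_pos: [0.476, 0.079, 0.1505]
tool_rot: [179.9, 0.0, 105.9]
ft_force: [-0.2, -0.0, 0.8]
finger_gap: 0.0798
grip_force: 0.0
```

```bash
python3 - <<'E'
from h import *
im=get_image("top")
for r in cut_out("tomato_tin",im): 
    print(r["rect"],r["p"])
    x0,y0,x1,y1=[int(v) for v in r["rect"]]
cv2.imwrite("pics/t5.png",cv2.resize(im["image"][180:230,410:470],None,fx=10,fy=10,interpolation=3))
o=get_image("top")
print([(m["p"],ray(im,m["pixel"][::-1],0)) for m in mark_of("tomato_tin",im)])
go((503,-252,148,90))
E
```

```text
[421.9, 195.1, 460.2, 219.2] 0.77
[377.3, 194.3, 407.5, 220.9] 0.64
[(0.87, array([[ 0.5033303 , -0.25607972,  0.        ]])), (0.63, array([[ 0.50024495, -0.12967124,  0.        ]]))]
at [474.4  79.  148.7] [-1.7987e+02 -3.0000e-02  1.0593e+02] t 19.9
[-326.1, -63.4, 0.6] 0.278 rows 8.0
```

View pics/t5.png

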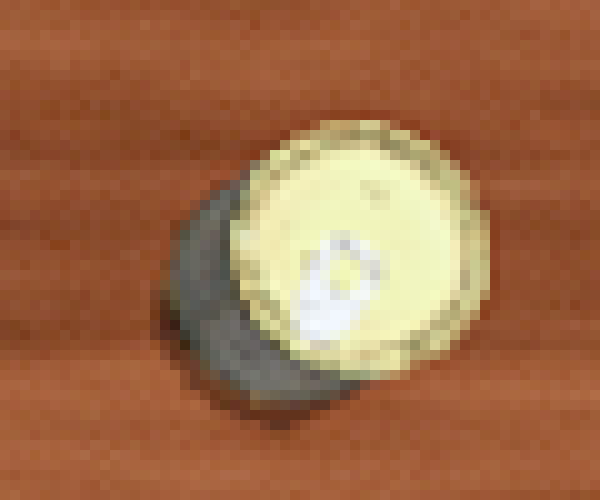

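Call:
servo_tool:
  offset:
    - [-330,-64.5,0]
    - [-330,-64.5,0]
    - [-330,-64.5,0]
    - [-330,-64.5,0]
    - [-330,-64.5,0]
    - [-330,-64.5,0]
    - [-330,-64.5,0]
    - [-330,-64.5,0]
    - [-330,-64.5,0]
    - [-330,-64.5,0]
    - [-330,-64.5,0]
    - [-330,-64.5,0]
    - [-330,-64.5,30]
    - [-330,-64.5,60]
    - [-330,-64.5,90]
    - [-330,-64.5,115]
    - [-330,-64.5,128]
    - [-330,-64.5,128]
    - [-330,-64.5,128]
  turn: [0.278,0.278,0.278,0.278,0.278,0.278,0.278,0.278,0.278,0.278,0.278,0.278,0.278,0.278,0.278,0.278,0.278,0.278,0.278]
  gripper: 85

```text
time_s: 21.48
ee_pos: [0.5036, -0.2545, 0.0218]
tool_rot: [-179.9, -0.1, 90.1]
ft_force: [0.5, 0.4, -0.1]
finger_gap: 0.0851
grip_force: 0.0
```

Call:
servo_tool:
  offset:
    - [0,0,0]
    - [0,0,0]
    - [0,0,0]
    - [0,0,0]
    - [0,0,0]
    - [0,0,0]
    - [0,0,0]
    - [0,0,0]
    - [0,0,0]
    - [0,0,0]
  turn: [0,0,0,0,0,0,0,0,0,0]
  gripper: 45
  newtons: 35

```text
time_s: 22.32
ee_pos: [0.5048, -0.2562, 0.0235]
tool_rot: [179.9, 0.1, 90.0]
ft_force: [-0.3, 1.8, 5.9]
finger_gap: 0.0568
grip_force: 36.4
```

```bash
python3 - <<'E'
from h import *
im=get_image("top")
print(cut("red_tin",im,.069),cut("blue_tin",im,.0415),cut("yellow_tin",im,.0415),cut("plank",im,.014)[:1])
cv2.imwrite("pics/t6.png",cv2.resize(im["image"][180:260,240:360],None,fx=6,fy=6,interpolation=3))
go((475.5,79,150,90))
E
```

```text
[(0.92, [271, 198, 310, 230], array([487.5, 103.1]), (46.7, 93.1), np.float32(140.8))] [] [(0.86, [256, 212, 282, 239], array([453.4, 151.9]), (67.0, 56.0), np.float32(20.6)), (0.59, [305, 119, 330, 151], array([677.3,  42.4]), (59.4, 50.3), np.float32(1.3))] [(0.78, [248, 191, 341, 243], array([449.2, 165.5]), (85.2, 56.5), np.float32(20.7))]
at [ 504.7 -256.3   23.5] [1.7988e+02 5.0000e-02 9.0020e+01] t 22.6
[335.1, -28.9, -126.9] 0.0 rows 8.6
```

View pics/t6.png

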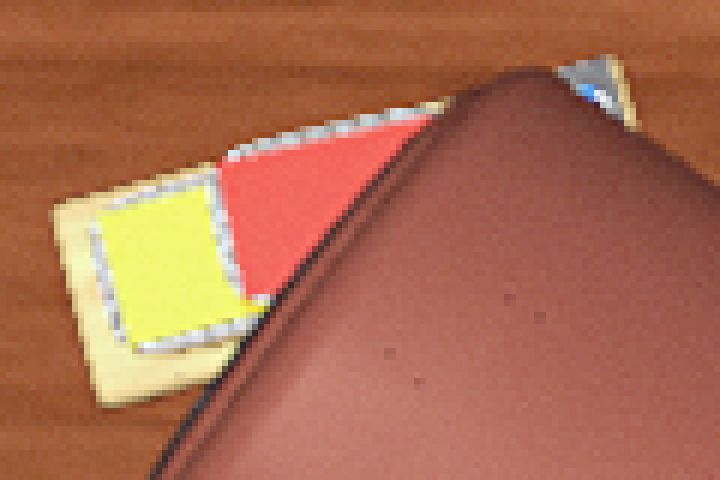

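Call:
servo_tool:
  offset:
    - [0,0,-20]
    - [0,0,-50]
    - [0,0,-90]
    - [0,0,-130]
    - [0,0,-130]
    - [0,0,-130]
    - [335,-29,-130]
    - [335,-29,-130]
    - [335,-29,-130]
    - [335,-29,-130]
    - [335,-29,-130]
    - [335,-29,-130]
    - [335,-29,-130]
    - [335,-29,-130]
    - [335,-29,-130]
    - [335,-29,-130]
    - [335,-29,-130]
    - [335,-29,-130]
    - [335,-29,-130]
    - [335,-29,-130]
  turn: [0,0,0,0,0,0,0,0,0,0,0,0,0,0,0,0,0,0,0,0]

```text
time_s: 24.23
ee_pos: [0.475, 0.0778, 0.1517]
tool_rot: [-180.0, 0.0, 89.9]
ft_force: [-0.0, 0.8, -3.1]
finger_gap: 0.0567
grip_force: 38.4
```

```bash
python3 - <<'E'
from h import *
im=get_image("side")
cv2.imwrite("pics/s2.png",cv2.resize(im["image"][110:290,240:440],None,fx=3.3,fy=3.3,interpolation=3))
go((475.5,79,95,90))
E
```

```text
at [475.1  77.9 151.8] [-1.7999e+02  1.0000e-02  8.9890e+01] t 24.3
[1.1, 0.5, 56.8] -0.002 rows 1.4
```

View pics/s2.png

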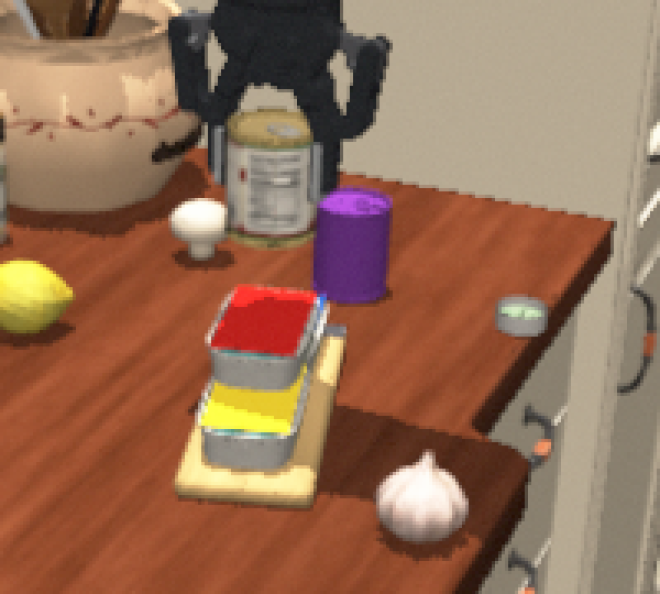

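The stack is sound: red (265,335) bridges yellow and blue, and the tomato tin hangs upright above it. Lowering.

Call:
servo_tool:
  offset:
    - [1,0.5,20]
    - [1,0.5,40]
    - [1,0.5,52]
    - [1,0.5,56]
    - [1,0.5,58]
    - [1,0.5,59]
    - [1,0.5,59.5]
    - [1,0.5,59.5]
  turn: [0,0,0,0,0,0,0,0]

```text
time_s: 24.95
ee_pos: [0.476, 0.0799, 0.0931]
tool_rot: [179.9, -0.0, 90.0]
ft_force: [0.8, 0.3, -1.9]
finger_gap: 0.0568
grip_force: 38.4
```

Call:
servo_tool:
  offset:
    - [0,0,0.5]
    - [0,0,1]
    - [0,0,1]
    - [0,0,1]
  turn: [0,0,0,0]

```text
time_s: 25.28
ee_pos: [0.476, 0.08, 0.0925]
tool_rot: [179.9, 0.0, 90.0]
ft_force: [-2.9, -0.7, 8.7]
finger_gap: 0.0569
grip_force: 39.4
```

Contact. Release, rise, and clear the camera's view.

Call:
servo_tool:
  offset:
    - [0,0,0]
    - [0,0,0]
    - [0,0,0]
    - [0,0,0]
    - [0,0,0]
    - [0,0,0]
    - [0,0,0]
    - [0,0,-20]
    - [0,0,-45]
    - [0,0,-80]
    - [0,0,-110]
    - [0,0,-110]
    - [0,0,-110]
    - [240,0,-110]
    - [240,0,-110]
    - [240,0,-110]
    - [240,0,-110]
    - [240,0,-110]
    - [240,0,-110]
    - [240,0,-110]
  turn: [0,0,0,0,0,0,0,0,0,0,0,0,0,0,0,0,0,0,0,0]
  gripper: 82

```text
time_s: 26.95
ee_pos: [0.4742, 0.3248, 0.1995]
tool_rot: [-179.9, -0.1, 90.3]
ft_force: [-1.3, -1.6, -0.6]
finger_gap: 0.0823
grip_force: 0.0
```

```bash
python3 - <<'E'
from h import *
im=get_image("top"); a=cv2.resize(im["image"][170:260,240:360],None,fx=5,fy=5,interpolation=3)
for t,z in(("red_tin",.069),("blue_tin",.0415),("yellow_tin",.0415),("plank",.014)):print(t,cut(t,im,z)[:1])
print([(m["p"],ray(im,m["pixel"][::-1],.069)) for m in mark_of("tomato_tin",im)])
cv2.imwrite("pics/t7.png",a)
E
```

```text
red_tin [(0.92, [273, 199, 320, 230], array([479.9,  47.1]), (40.8, 66.9), np.float32(174.9))]
blue_tin [(0.59, [311, 196, 344, 221], array([494.5,   7.1]), (67.3, 65.6), np.float32(5.8))]
yellow_tin [(0.81, [255, 211, 293, 239], array([457.8, 140.6]), (61.1, 78.3), np.float32(107.9))]
plank [(0.92, [252, 193, 350, 245], array([472.2,  79. ]), (85.1, 237.0), np.float32(106.6))]
[(0.72, array([[0.46928748, 0.08340948, 0.069     ]])), (0.71, array([[ 0.49006541, -0.11492   ,  0.069     ]]))]
```

View pics/t7.png

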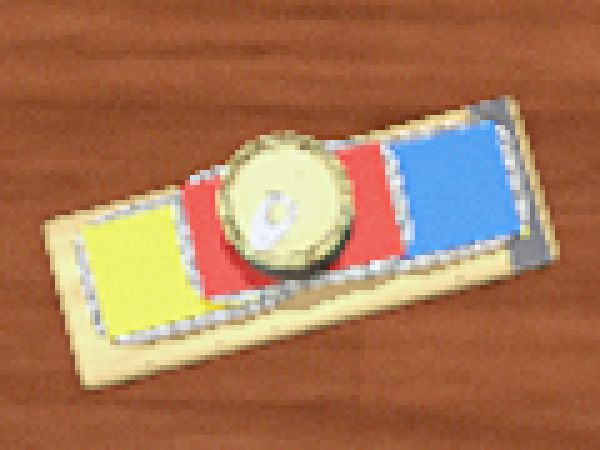

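The tomato tin stands upright at (286,207), over the middle of the red tin at (297,218); the small shift is about what parallax predicts. Handing in.

```bash
python3 - <<'E'
from h import *
im=get_image("top"); print(ray(im,[296.8,210.9],.141),ray(im,[298.9,213.1],.069)); print(finish_job())
E
```

```text
[[0.47357501 0.07942663 0.141     ]] [[0.47762733 0.07796024 0.069     ]]
the job is handed in; nothing more can be done
None
```

The tins are stacked as asked and the job is handed in at about 27 s of simulated time; by the last picture the tomato tin is about 4 mm off red's centre (12 mm allowed), but no verdict came back.

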